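Wedge the jig's top plate clear of its rests

TASK

First set the gauge box to its fine range by turning the selector knob until it clicks in at the green mark. Then take the orange wedge by its grip block, lay it flat on the jig's apron and push it, thin end first, under the front edge of the aluminium top plate until the plate just lifts off its rests: about 3 mm, and not more than 6. Finish while still gripping the wedge there, with the plate carried by the wedge alone and untouched by the robot; leave the other things on the bench where they lie.

Things in the scene. Friction and masses are not known exactly. Their poses are not given: they have to be found in the camera images.
- selector (a joint): Knob angle, rad; grows clockwise seen from above, range 0 to 2.1. It clicks into detents at 0, 0.7, 1.4 and 2.1, each with a dot on the box (white, white, large GREEN, white): the green mark is at 1.4. Starts at detent 0 or 0.7; let go between detents it springs to the nearer. Turning takes about 0.08 N m.
- selector_grip (a point): On the knob's axis at grip height, 74 mm above the table. Black bar handle 42 x 14 mm, 32 mm tall (top 10 mm above this point, foot 22 mm below) on a disc of 44 mm diameter. The point turns with the knob: bar along its x, z up, white pointer line on the -x half.
- gauge_box: Fixed grey gauge box under the knob, 110 (x) x 130 (y) mm, 45 mm tall; origin under its centre, knob axis 15 mm towards -x.
- wedge_grip (a point): Centre of the grip block of the loose orange plastic wedge (0.12 to 0.2 kg), 45 mm above its flat underside. The point's +x points to the thin end, z up. The block is 26 mm long (x), 30 mm wide (y), and spans 27 to 62 mm above the underside; its y faces are flush with the wedge's sides.
- wedge: The wedge as a whole, 100 mm long (x), 30 mm wide; origin at the centre of its underside, 36 mm ahead of the grip block's centre. Its thin end (4 mm thick) is at x = +50 mm, 86 mm ahead of the grip; from there it thickens evenly, 3 mm per 10 mm, over 80 mm to 28 mm.
- slot_mouth (a point): Mid point on the top face of the jig's apron, straight under the foremost line of the top plate's front edge, 12 mm above the table. x points level into the slot (the way to push), y along the plate's edge, z up. The slot is 12 mm high with the plate resting, 90 mm deep, 84 mm clear between two rest blocks.
- jig: Fixed dark steel jig base, 12 mm thick, 160 mm wide (y); origin on the table straight under slot_mouth, same axes. Its apron reaches 130 mm towards -x. Two guide pillars at x = 60, y = +-55 mm stand 78 mm above the table; a dial column at x = 118 mm, 117 mm high, its dial reaching forward to x = 68 mm.
- top_plate (a joint): Lift in m of the aluminium top plate (0.4 to 0.75 kg, 150 mm wide, top 26 mm above the apron); 0 = on its rests, range 0 to 0.02. It only slides up and down. It starts to lift when the wedge's thin end is about 27 mm beyond the mouth and rises 3 mm per 10 mm of push. The wedge is slick: pushing takes 4 to 12 N; friction keeps the wedge from sliding back.
- white_part: Bystander: white plastic machined block, 70 x 50 x 30 mm; origin under its centre. Leave alone.
- caliper: Bystander: digital caliper lying flat, 210 mm long along its x; origin under its centre. Leave alone.
- screwdriver: Bystander: blue screwdriver lying along its x, 200 mm; origin at the middle, underside. Leave alone.
- wrench: Bystander: steel wrench lying along its x, 180 mm; origin at the middle, underside. Leave alone.
- tool_holder: Bystander: upright steel cone tool holder, 56 mm diameter, 75 mm tall; origin under its centre. Leave alone.
- spray_can: Bystander: upright can, 52 mm diameter, 130 mm tall; origin under its centre. Leave alone.
- parallel_bar: Bystander: ground steel bar 140 x 16 x 30 mm, long axis x; origin under its centre. Leave alone.
There are look-alikes about, which are no part of the job. Of the things that look like the gauge_box, the larger one is meant. There is more than one size of the wedge; the job needs the larger.

How it is judged:
On the way, in this order (a step that is already met when the one before it is completed fails the run):
1. the selector is at the green mark while the plate still rests (value of joint selector between 1.25 and 1.55 rad and value of joint top_plate below 0.001 m), for 0.3 s.
2. the wedge, flat on the apron and held by the gripper, carries the plate just off its rests (value of joint selector between 1.25 and 1.55 rad and value of joint top_plate between 0.0012 and 0.0065 m and contact force between wedge and top_plate above 1 N and angle between wedge_grip's own z axis and vertical below 0.08 rad and z of wedge_grip in the frame of slot_mouth between 0.04 and 0.048 m and contact force between the fingers and wedge above 1 N and contact force between each of the fingers, the arm and top_plate below 0.5 N), for 0.2 s.
At the end, for the whole second after the job is handed in: The selector stands within 0.15 rad of the green mark (1.4); the top plate is 1.2 to 6.5 mm above its rests and bears on the wedge; the wedge lies flat on the apron, at rest, gripped by the fingers (over 1 N); the robot does not touch the plate; no bystander is more than 25 mm from where it was (all of step 2 and linear speed of wedge below 0.02 m/s and distance of each of white_part, caliper, screwdriver, wrench, tool_holder, spray_can, parallel_bar from where it was at the start of the episode below 0.025 m); the arm keeps its last pose, push and grip.
It fails at once if the robot pushes or lifts the top plate itself (contact force between any of the fingers, the arm and top_plate above 4 N).
It fails at once if a bystander is knocked away (distance of any of white_part, caliper, screwdriver, wrench, tool_holder, spray_can, parallel_bar from where it was at the start of the episode above 0.04 m).
It also fails if it takes over 64 s, if anything falls off the work surface, if the arm or the gripper's body presses on something with over 40 N, if the wrist force passes 120 N, or if a joint passes its speed limit or range.

ROBOT

A 6-joint arm with a two-finger parallel gripper is mounted at the origin on the work surface. World frame = base frame: x ahead of the robot, y to its left, z up, the work surface at z = 0. Lengths are in m, angles in rad, forces in N, time in s.
With the tool pointing down it reaches from about 0.275 to 0.725 m from the base axis. Payload 15.9 kg.
Tool frame: the origin (TCP) lies on the mounting face of the last link; the fingertips stand 173 mm ahead of it and the grasp point (between the pads) lies 155 mm ahead of it (r.hold_point_z is the distance from the TCP to the grasp point, in m); z points along the fingers, y is the direction in which the jaws open and shut (so a half turn about z gives the same grasp; the last joint's range is limited). The gripper opens to 85 mm and grips with 20 to 120 N. Pads are 22 mm wide; open, the fingers measure 114 mm over their backs; the gripper's body (76 mm by 85 mm) begins 54 mm behind the grasp point. The pads swing forward as they close: fully open they stand 13 mm farther back than shut.
Start: joints at [-1.105, 0.213, -0.034, 1.323, 0, 1.571], TCP at [0.225, -0.447, 0.405] pointing down, gripper open.
Joint ranges: [-2.98, 2.98], [-0.74, 1.72], [-1.14, 1.35], [-2.1, 2.04], [-1.57, 1.44], [-3.14, 3.14]. Speed limits (rad/s): [1.89, 1.89, 2.39, 2.57, 3.14, 3.14].

INTERFACE

Orientations are given as a unit quaternion [x, y, z, w].
In Python, from rig import r, imaging, sign_off, nets gives the robot as it stands.
- The arm moves only by the tool arm_command, never from a script. Its argument "moves" is one flat list of numbers, 7 for each row, row after row: the turn, a rotation vector about the tool's x, y, z in degrees, then the shift along the tool's x, y, z in cm, then the opening, from 0 (shut) to 1 (fully open). A call has 1 to 20 rows; each row is the pose to reach, as a shift and turn from the pose commanded when the call began, along the tool's axes at that moment; what a row does not reach only later rows make up. A row lasts 1/12 s, in which the tool goes at most 41.7 mm and 7.16 degrees, less where a joint would pass 70% of its speed; a pose out of reach is approached as far as the arm can. A call with a gripper value outside its range is refused whole. The fingers move at their own pace and stop on an object; the grip force is fixed at half the most. Time passes only in rows, so rows that repeat a pose let the fingers close. It gives the time, the measured TCP pose, the force and the opening at its end, in the units of the state.
- r.state(): the state, without advancing time (a new reading comes with each control period).
- imaging.camera(name): name is "scene" or "side" or "wrist"; returns a dict with "img" (384x512x3 uint8, blue, green, red), "vfov" (degrees; the focal length in pixels is half the picture's height over the tangent of half this angle, whatever the lens; pixels are square), "cx", "cy" (the principal point, pixels), "k1" (the pictures are not rectified: a ray, as slopes to the right and down, at radius r is drawn at 1 + k1 r^2 times it, then the intrinsics apply), "xyz" and "orientation" of the camera in the world. Camera axes: x right, y up, looking along -z (the intrinsics and any distortion apply to the point x, -y, -z); pixel columns grow to the right and rows downward; lengths in m; the calibration is good to about 2 mm. A picture is of the moment at which its call begins. There is no depth.
- sign_off(): hands the job in, once; it reports no verdict.
Trained networks look in a picture, given as the dict that the camera call returned (one of the last four; its "shot" number tells which), for a name from the list of things; names that differ only in an ending like _2 or _b are one class to them, and where a whole thing is asked for, a point or a joint stands for the part that bears it (a point fixed in the world has none). Each returns a list of dicts, best first, with "score" (0 to 1); they miss things now and then, are a little off and sometimes report something else, mostly with a low value. They report only what shows in the picture. A call takes as long as a camera call. They do not tell look-alikes from the thing itself.
- nets.look_for(picture, label): "point" ([column, row] in pixels, amid what is visible of it).
- nets.spot_point(picture, label): "point" ([column, row] in pixels: a listed point, or the origin of a listed thing).
The state is a dict: "clock": time; "joint_pos": joint angles; "joint_velocities": joint speeds; "tau": joint torques, N m; "tool_pos": TCP position; "tcp_rot": TCP orientation; "wrist_force": force on the tool from outside, world axes, zero at the start; "moment": the same for the moment, N m; "finger_gap": finger opening in m.
Only numpy, scipy, OpenCV 4.12 (cv2) and the standard library are available. Lean on these libraries where they do the work, as an engineer would, in place of code of your own. Each camera call takes 0.05 s, during which the arm holds its last target. There are 200 camera calls.

## Working session

There is one attempt and no reset: what is moved stays moved. The work goes in short steps, Python scripts to look and compute and a tool call to move; the robot and the scene stay as the last step left them, time stands still between calls to the robot, and variables do not carry over. Pictures are saved under pics/ and viewed, about 8 in all and at most 12, crops included, and the job is handed in when it is done.

Besides the shell and the picture viewer there is one more tool, called after "Call:" as name(argument=value, ...) on one line, values as JSON. arm_command: Moves the arm, as the interface text tells. Its arguments: {"type":"object","properties":{"moves":{"type":"array"}},"required":["moves"]}

```bash
mkdir -p pics; ls; cat > h.py <<'E'
import numpy as np, cv2
from scipy.spatial.transform import Rotation as R
from rig import r, imaging, sign_off, nets
def cam(n):
    p=imaging.camera(n); return p
def K(p):
    f=p["img"].shape[0]/2/np.tan(np.radians(p["vfov"])/2); return f
def ray(p,uv):
    f=K(p); d=np.array([(uv[0]-p["cx"])/f,(uv[1]-p["cy"])/f]); s=d.copy()
    for _ in range(20): s=d/(1+p["k1"]*(s@s))
    v=R.from_quat(p["orientation"]).apply([s[0],-s[1],-1]); return np.array(p["xyz"]),v
def atz(p,uv,z):
    o,v=ray(p,uv); return o+v*(z-o[2])/v[2]
def proj(p,X):
    c=R.from_quat(p["orientation"]).inv().apply(np.asarray(X)-p["xyz"]); s=np.array([c[0],-c[1]])/-c[2]
    return s*(1+p["k1"]*(s@s))*K(p)+[p["cx"],p["cy"]]
def tri(a,b):
    (o1,v1),(o2,v2)=a,b
    M=np.stack([v1,-v2],1); t=np.linalg.lstsq(M,o2-o1,rcond=None)[0]
    x,y=o1+t[0]*v1,o2+t[1]*v2; return (x+y)/2,np.linalg.norm(x-y)
E
python3 - <<'E'
from h import *
P={n:cam(n) for n in("scene","side","wrist")}
for n,p in P.items():
    cv2.imwrite(f"pics/{n}0.png",cv2.resize(p["img"],None,fx=1.5,fy=1.5)); print(n,p["xyz"],p["orientation"],p["vfov"],p["k1"],p["cx"],p["cy"])
Z=dict(selector_grip=.074,wedge_grip=.045,slot_mouth=.012,gauge_box=0,wedge=0,jig=0)
for l,z in Z.items():
    for n,p in P.items():
        for d in nets.spot_point(p,l):
            if d["score"]>.15: print(l,n,np.round(d["point"]),round(d["score"],2),atz(p,d["point"],z).round(3))
s=r.state();print(s)
E
```

```text
pics
scene [1.07614942 0.59401535 1.17145885] [0.11001687 0.28211338 0.8787302  0.36897366] 43.71506402959962 -0.09933035066647203 259.3277145247401 199.3793860802799
side [ 0.4367298  -1.35771352  1.0951444 ] [ 0.45777538 -0.02042504 -0.03145609  0.88827644] 43.421609651683 -0.12090186840729275 252.79474644466256 195.07967934283514
wrist [ 0.29638705 -0.41118704  0.37376156] [-0.13201208  0.08204221 -0.51826405  0.84097816] 70.47674068553792 -0.05442369199729492 255.8289780366736 187.200130624866
selector_grip scene [240. 129.] 0.64 [ 0.385 -0.198  0.074]
selector_grip scene [186. 131.] 0.5 [ 0.511 -0.316  0.074]
selector_grip side [196. 262.] 0.54 [ 0.353 -0.271  0.074]
selector_grip side [245. 267.] 0.51 [ 0.501 -0.3    0.074]
wedge_grip scene [339. 264.] 0.66 [0.523 0.318 0.045]
wedge_grip scene [312. 229.] 0.64 [0.493 0.198 0.045]
wedge_grip scene [184. 147.] 0.55 [ 0.544 -0.29   0.045]
wedge_grip side [234. 163.] 0.83 [0.492 0.344 0.045]
wedge_grip side [234. 186.] 0.42 [0.486 0.181 0.045]
slot_mouth scene [220. 218.] 0.94 [ 0.634 -0.03   0.012]
slot_mouth side [280. 227.] 0.67
[... 685 characters left out ...]
0.022  0.   ]
{'clock': 1.05, 'joint_pos': array([-1.10500736e+00,  2.12892884e-01, -3.44337412e-02,  1.32349162e+00,
       -2.83913653e-05,  1.57080687e+00]), 'joint_velocities': array([-0.00115782, -0.00167738,  0.00021836,  0.00055499, -0.00045996,
       -0.00018021]), 'tau': array([-4.95895700e-03, -6.85964799e+01,  4.87346435e+01,  1.35273909e-03,
       -5.55626975e-04,  2.37337872e-05]), 'tool_pos': array([ 0.22454985, -0.44671473,  0.40469599]), 'tcp_rot': array([ 9.73003656e-01,  2.30789699e-01, -1.63412148e-05, -7.38448746e-06]), 'wrist_force': array([-0.68217175,  0.04775002, -0.31026463]), 'moment': array([0.01974548, 0.02133789, 0.02837815]), 'finger_gap': 0.08576913921640876}
```

View pics/scene0.png

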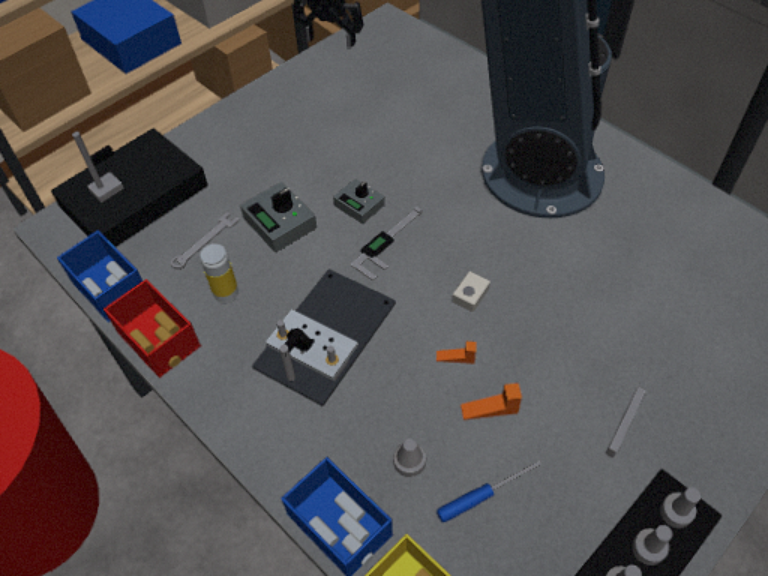

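View pics/side0.png

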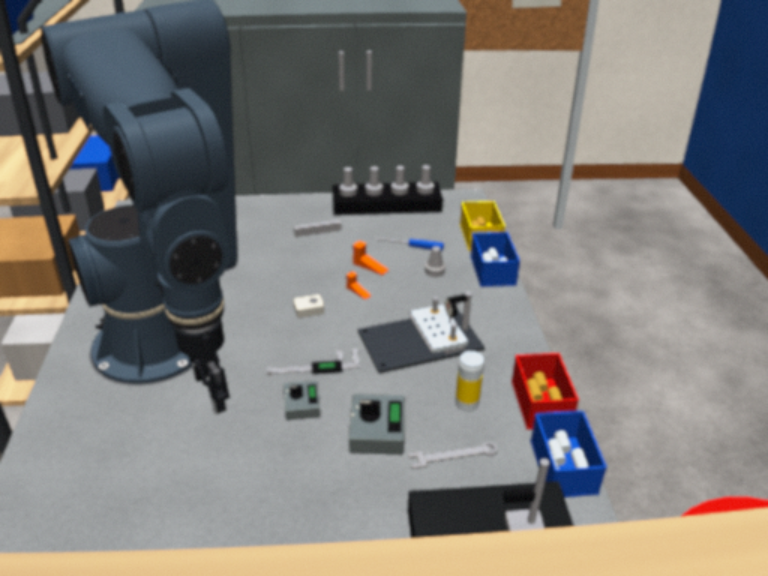

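Look-alikes: gauge boxes at scene px (186,143), the larger, and (240,133), the smaller. Wedges at (330,268), the larger, and (307,235), the smaller. I choose the larger of each and check them in one close crop.

```bash
python3 - <<'E'
from h import *
p=cam("scene"); q=cam("side")
I=p["img"];J=q["img"]
c=lambda I,x,y,w,h,f:cv2.resize(I[y:y+h,x:x+w],(int(w*f),int(h*f)),interpolation=cv2.INTER_CUBIC)
A=np.hstack([c(I,155,115,100,75,4),c(I,165,175,100,75,4)])
B=np.hstack([c(I,275,220,100,75,4),c(J,220,190,100,75,4)])
cv2.imwrite("pics/crop1.png",np.vstack([A,B]))
print(tri(ray(p,(186,131)),ray(q,(245,267))),tri(ray(p,(339,264)),ray(q,(234,163))),tri(ray(p,(220,218)),ray(q,(280,227))))
E
```

```text
(array([ 0.50556544, -0.30960227,  0.07909092]), np.float64(0.013317835180405833)) (array([0.50841062, 0.3235032 , 0.04970489]), np.float64(0.033819395942004775)) (array([ 0.6359414 , -0.03363033,  0.00725852]), np.float64(0.011147431231562584))
```

View pics/crop1.png

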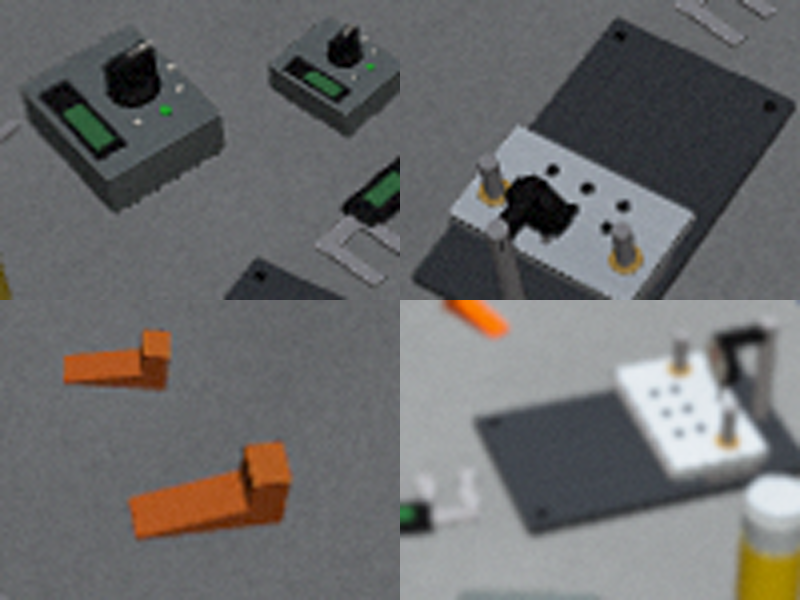

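The crop shows the larger gauge box (left, green dot at crop (166,110)) with its pointer near the first white dots. It also shows the jig with its apron towards the robot, and the larger wedge with its thin end to the left. I'll move over the gauge for a wrist look.

Call:
arm_command(moves=[0,0,0,4,0,0,1,0,0,0,8,0,0,1,0,0,0,12,0,0,1,0,0,0,16,0,0,1,0,0,0,20,0,0,1,0,0,0,22,0,0,1,0,0,0,22,0,0,1,0,0,0,22,0,0,1,0,0,0,22,0,0,1])

```text
clock: 1.9
tool_pos: [0.4207, -0.3481, 0.4046]
tcp_rot: [0.973, 0.231, -0.0, -0.0]
wrist_force: [-0.1, -0.3, 0.1]
finger_gap: 0.0852
```

```bash
python3 - <<'E'
from h import *
p=cam("wrist"); s=r.state(); print(s["clock"],s["tool_pos"],s["tcp_rot"],p["xyz"],p["orientation"])
for l,z in dict(selector_grip=.074,gauge_box=0,slot_mouth=.012).items():
    for d in nets.spot_point(p,l): print(l,np.round(d["point"]),round(d["score"],2),atz(p,d["point"],z).round(4))
cv2.imwrite("pics/w1.png",cv2.resize(p["img"],None,fx=1.5,fy=1.5,interpolation=cv2.INTER_CUBIC))
import pickle;pickle.dump(p,open("w1.pkl","wb"))
E
```

```text
1.95 [ 0.42041824 -0.34833898  0.40475472] [ 9.73098566e-01  2.30389174e-01 -9.54772739e-05  1.55247831e-05] [ 0.49262143 -0.31268822  0.37409697] [-0.13236533  0.08178101 -0.51829662  0.840928  ]
selector_grip [265.  88.] 0.75 [ 0.5074 -0.3162  0.074 ]
selector_grip [146. 170.] 0.59 [ 0.3684 -0.234   0.074 ]
gauge_box [161. 156.] 0.93 [ 0.3656 -0.2279  0.    ]
gauge_box [267.  78.] 0.68 [ 0.5231 -0.3138  0.    ]
```

View pics/w1.png

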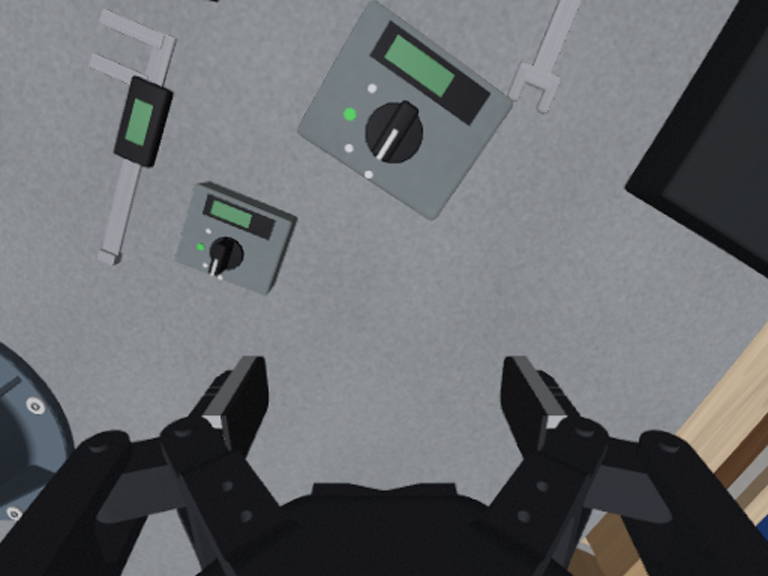

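The wrist view shows the large knob at (394,132), with its pointer towards the dot at (368,174). That is detent 0, so it needs 80° clockwise. Dots: (349,148), green (350,114), (372,88).

```bash
cat >> h.py <<'E'
def plan(xyz_grasp, yaw_deg):
    """tool-frame turn/shift to put grasp point there, tool x heading yaw (mod 180), pointing down"""
    s=r.state(); T=R.from_quat(s["tcp_rot"]); t=np.array(xyz_grasp)+[0,0,r.hold_point_z]
    for y in (yaw_deg,yaw_deg+180):
        G=R.from_euler('z',y,degrees=True)*R.from_euler('x',180,degrees=True)
        rv=np.degrees((T.inv()*G).as_rotvec()); print("yaw",y,"turn",rv.round(2),"shift cm",(T.inv().apply(t-s["tool_pos"])*100).round(2),"j6",s["joint_pos"][5].round(3))
E
python3 - <<'E'
from h import *
import pickle; p=pickle.load(open("w1.pkl","rb"))
g=lambda u,v,z:atz(p,(u/1.5,v/1.5),z)
C=g(394,132,.052); print("C",C)
D=[g(*x,.045) for x in((368,174),(349,148),(350,114),(372,88))]
# circle through dots
A=np.array([[2*d[0],2*d[1],1] for d in D]); b=[d[0]**2+d[1]**2 for d in D]; c=np.linalg.lstsq(A,b,rcond=None)[0]; print("circ",c[:2])
for d in D: print(d.round(4),np.degrees(np.arctan2(*(d-C)[1::-1])).round(1),np.linalg.norm((d-C)[:2]))
a=g(380,158,.084)-g(397,130,.084); print("pointer yaw",np.degrees(np.arctan2(a[1],a[0])))
for e in ((300,130,375,2),(300,130,436,220),(436,220,512,100)):
    v=g(e[2],e[3],.045)-g(e[0],e[1],.045); print(v,np.degrees(np.arctan2(v[1],v[0])))
plan((C[0],C[1],.13),np.degrees(np.arctan2(a[1],a[0])))
E
```

```text
C [ 0.50750812 -0.31366293  0.052     ]
circ [ 0.50698451 -0.31450756]
[ 0.4707 -0.3097  0.045 ] 173.9 0.03697214828001048
[ 0.4818 -0.288   0.045 ] 135.1 0.03633937783668435
[ 0.5045 -0.2781  0.045 ] 94.9 0.03573900175793683
[ 0.5283 -0.2848  0.045 ] 54.2 0.03557544391418749
pointer yaw 174.5141233562672
[ 0.10369988 -0.01255885  0.        ] -6.905326482792509
[-0.01413419 -0.12621824  0.        ] -96.38948673435902
[ 0.10586095 -0.00740772  0.        ] -4.002801703138385
yaw 174.5141233562672 turn [ 1.0000e-02  1.0000e-02 -1.4791e+02] shift cm [ 9.35  0.79 12.02] j6 1.985
yaw 354.5141233562672 turn [ 1.000e-02 -1.000e-02  3.209e+01] shift cm [ 9.35  0.79 12.02] j6 1.985
```

Call:
arm_command(moves=[0,0,-50,4,0,1,1,0,0,-50,7,0.4,2,1,0,0,-50,9.4,0.8,4,1,0,0,-50,9.4,0.8,6,1,0,0,-50,9.4,0.8,6,1,0,0,-50,9.4,0.8,6,1,0,0,-50,9.4,0.8,6,1,0,0,-110,9.4,0.8,6,1,0,0,-110,9.4,0.8,6,1,0,0,-110,9.4,0.8,6,1,0,0,-110,9.4,0.8,6,1,0,0,-110,9.4,0.8,6,1,0,0,-110,9.4,0.8,6,1,0,0,-110,9.4,0.8,6,1,0,0,-110,9.4,0.8,6,1,0,0,-110,9.4,0.8,6,1,0,0,-110,9.4,0.8,6,1])

```text
clock: 3.52
tool_pos: [0.5082, -0.3134, 0.3448]
tcp_rot: [0.368, 0.93, -0.0, 0.0]
wrist_force: [0.4, -0.6, -0.1]
finger_gap: 0.0852
```

```bash
python3 - <<'E'
from h import *
plan((.5073,-.314,.13),174.5)
E
```

```text
yaw 174.5 turn [-0.000e+00  1.000e-02 -3.773e+01] shift cm [ 0.03 -0.11  6.01] j6 0.202
yaw 354.5 turn [1.0000e-02 0.0000e+00 1.4227e+02] shift cm [ 0.03 -0.11  6.01] j6 0.202
```

Call:
arm_command(moves=[0,0,-37.8,0,-0.1,4,1,0,0,-37.8,0,-0.1,6,1,0,0,-37.8,0,-0.1,6,1,0,0,-37.8,0,-0.1,6,1,0,0,-37.8,0,-0.1,6,1,0,0,-37.8,0,-0.1,6,1,0,0,-37.8,0,-0.1,8,1,0,0,-37.8,0,-0.1,10,1,0,0,-37.8,0,-0.1,11.5,1,0,0,-37.8,0,-0.1,11.5,1,0,0,-37.8,0,-0.1,11.5,0,0,0,-37.8,0,-0.1,11.5,0,0,0,-37.8,0,-0.1,11.5,0,0,0,-37.8,0,-0.1,11.5,0,0,0,-37.8,0,-0.1,11.5,0,0,0,-37.8,0,-0.1,11.5,0,0,0,-37.8,0,-0.1,11.5,0,0,0,-37.8,0,-0.1,11.5,0])

```text
clock: 5.02
tool_pos: [0.5081, -0.3138, 0.2304]
tcp_rot: [0.048, 0.999, -0.0, 0.0]
wrist_force: [-3.1, -0.9, 6.5]
finger_gap: 0.0129
```

Gap is 13 mm, so the bar is gripped. Turning 80° clockwise.

Call:
arm_command(moves=[0,0,6,0,0,0,0,0,0,12,0,0,0,0,0,0,18,0,0,0,0,0,0,24,0,0,0,0,0,0,30,0,0,0,0,0,0,36,0,0,0,0,0,0,42,0,0,0,0,0,0,48,0,0,0,0,0,0,54,0,0,0,0,0,0,60,0,0,0,0,0,0,66,0,0,0,0,0,0,72,0,0,0,0,0,0,77,0,0,0,0,0,0,81,0,0,0,0,0,0,81,0,0,0,0,0,0,81,0,0,0,0,0,0,81,0,0,0,0])

```text
clock: 6.43
tool_pos: [0.5064, -0.3155, 0.2304]
tcp_rot: [0.686, 0.727, -0.003, 0.0]
wrist_force: [-20.5, -19.7, 10.6]
finger_gap: 0.0131
```

Call:
arm_command(moves=[0,0,0,0,0,0,0.4,0,0,0,0,0,0,0.8,0,0,0,0,0,0,1,0,0,0,0,0,0,1,0,0,0,0,0,0,1,0,0,0,0,0,-3,1,0,0,0,0,0,-7,1,0,0,0,0,0,-11,1,0,0,0,0,0,-14,1,0,0,0,-4,0,-17,1,0,0,0,-8,0,-17,1,0,0,0,-8,0,-17,1])

```text
clock: 7.43
tool_pos: [0.5128, -0.3977, 0.4011]
tcp_rot: [0.686, 0.728, -0.0, 0.002]
wrist_force: [-0.8, -0.7, -1.8]
finger_gap: 0.0855
```

```bash
python3 - <<'E'
from h import *
p=cam("wrist"); s=r.state(); print(s["clock"],s["tool_pos"],s["tcp_rot"],s["joint_pos"])
a=cam("scene")
b=cv2.resize(a["img"][105:180,150:250],(512,384),interpolation=cv2.INTER_CUBIC)
I=np.hstack([p["img"],b]); cv2.imwrite("pics/w2.png",cv2.resize(I,(800,300)))
for l in("selector_grip",):
    for d in nets.spot_point(p,l): print(l,np.round(d["point"]),round(d["score"],2),atz(p,d["point"],.074).round(4))
E
```

```text
7.4833 [ 0.51278641 -0.39669703  0.39975342] [ 6.86163355e-01  7.27447147e-01 -1.76043691e-04  6.83879194e-04] [-6.58335307e-01  5.40200402e-01  4.26684936e-01  1.45595405e+00
 -4.84046856e-04  8.54068290e-01]
selector_grip [255.  92.] 0.89 [ 0.5089 -0.3127  0.074 ]
selector_grip [114.   2.] 0.81 [ 0.3675 -0.2347  0.074 ]
```

View pics/w2.png

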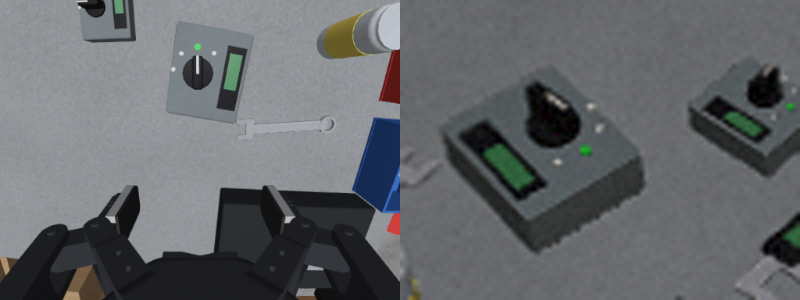

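The pointer (white line at (198,65)) points at the green dot (198,47), so the selector is set. Next, rough headings of the jig and wedge.

```bash
python3 - <<'E'
from h import *
p=cam("scene")
a=atz(p,(218.75,179.5),.012);b=atz(p,(263.75,200.75),.012);v=a-b
print("apron",a,b,"x-heading",np.degrees(np.arctan2(v[1],v[0]))+90, np.linalg.norm(v))
m=(a+b)/2; h=np.radians(np.degrees(np.arctan2(v[1],v[0]))+90); print("mouth est",m+.13*np.array([np.cos(h),np.sin(h),0]))
t=atz(p,(310,279.25),0);u=atz(p,(345.5,275),0);v=t-u;print("wedge thin",t,"rear",u,"heading",np.degrees(np.arctan2(v[1],v[0])),np.linalg.norm(v))
plan((.5,.27,.22),0)
E
```

```text
apron [ 0.53959678 -0.13640892  0.012     ] [0.5004535  0.01822368 0.012     ] x-heading 14.205298195367106 0.15950999416683248
mouth est [ 0.64605009 -0.027191    0.012     ]
wedge thin [0.59203225 0.2817627  0.        ] rear [0.51581549 0.3424787  0.        ] heading -38.54162274864553 0.09744448242924665
yaw 0 turn [-7.000e-02 -1.000e-02  9.348e+01] shift cm [66.26  2.74  2.5 ] j6 0.856
yaw 180 turn [ 1.000e-02 -7.000e-02 -8.652e+01] shift cm [66.26  2.74  2.5 ] j6 0.856
```

Call:
arm_command(moves=[0,0,0,4,1.5,0,1,0,0,0,8,3,0,1,0,0,0,12,4.5,0,1,0,0,0,16,6,0,1,0,0,0,20,7.5,0,1,0,0,0,24,9,0,1,0,0,0,26,9,0,1,0,0,0,26,9,0,1,0,0,0,26,9,0,1,0,0,0,26,9,0,1])

```text
clock: 8.47
tool_pos: [0.5865, -0.128, 0.3997]
tcp_rot: [0.685, 0.729, -0.0, -0.0]
wrist_force: [-0.5, -0.7, -0.1]
finger_gap: 0.0851
```

```bash
python3 - <<'E'
from h import *
p=cam("wrist"); s=r.state(); print(s["clock"],s["tool_pos"],s["tcp_rot"])
import pickle;pickle.dump(p,open("w3.pkl","wb"))
for l in("slot_mouth","jig"):
    for d in nets.spot_point(p,l): print(l,np.round(d["point"]),round(d["score"],2),atz(p,d["point"],.012).round(4))
cv2.imwrite("pics/w3.png",cv2.resize(p["img"],(768,576),interpolation=cv2.INTER_CUBIC))
plan((.5,.33,.2),142)
E
```

```text
8.5167 [ 0.58653061 -0.12867845  0.39970574] [ 6.85301140e-01  7.28259799e-01 -1.06392804e-04 -2.68353757e-05]
slot_mouth [305.  86.] 0.56 [ 0.6435 -0.0288  0.012 ]
jig [304.  82.] 0.96 [ 0.6411 -0.0239  0.012 ]
yaw 142 turn [-1.000e-02 -0.000e+00 -4.858e+01] shift cm [46.36 -5.91  4.5 ] j6 1.294
yaw 322 turn [-0.0000e+00  1.0000e-02  1.3142e+02] shift cm [46.36 -5.91  4.5 ] j6 1.294
```

View pics/w3.png

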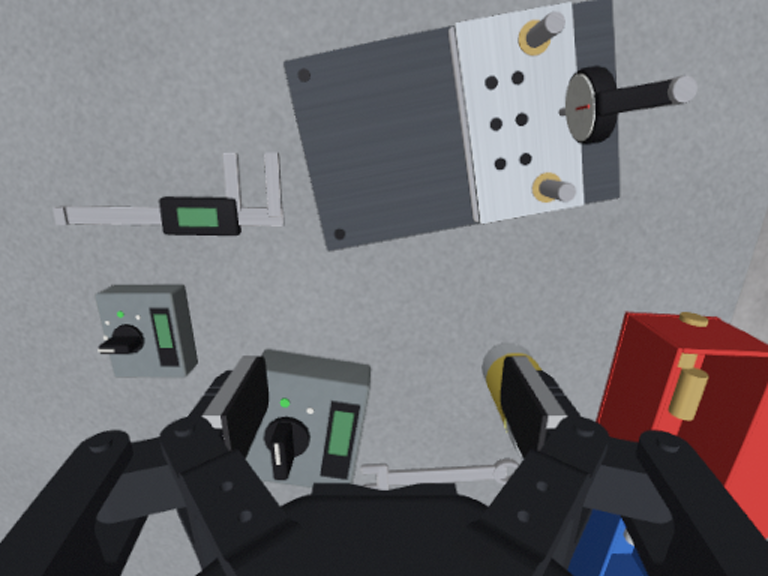

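```bash
python3 - <<'E'
from h import *
import pickle; p=pickle.load(open("w3.pkl","rb"))
g=lambda u,v,z:atz(p,(u/1.5,v/1.5),z)
hd=lambda v:np.degrees(np.arctan2(v[1],v[0])).round(2)
A,B=g(285,62,.012),g(328,250,.012); C=g(620,198,.012); D=g(611,0,.012)
print(A,B,np.linalg.norm(A-B),"x from edge",hd(A-B)-90,"sides",hd(C-B),hd(D-A),"len",np.linalg.norm(C-B))
for e in((450,28,474,222),(456,25,480,223)):
  for z in(.024,.038):
    a,b=g(e[0],e[1],z),g(e[2],e[3],z); print(z,(a+b)/2,hd(a-b)-90,np.linalg.norm(a-b))
for rv in(0,):
    h=np.radians(hd(A-B)-90);print("mouth",(A+B)/2+.13*np.array([np.cos(h),np.sin(h),0]))
for ang in (94.3,):
    e=np.array([np.cos(np.radians(ang)),np.sin(np.radians(ang)),0])*.021
    c=np.array([.5075,-.314,.084]); print("pointer tip/rear if green:",proj(p,c+e)*1.5,proj(p,c-e)*1.5,proj(p,c)*1.5)
E
```

```text
[0.50029627 0.01379646 0.012     ] [ 0.53846234 -0.1384945   0.012     ] 0.15700059627200766 x from edge 14.069999999999993 sides 13.99 14.07 len 0.2628739944190143
0.024 [ 0.64566284 -0.03008399  0.024     ] 13.86 0.15057505554069703
0.038 [ 0.64312534 -0.0308635   0.038     ] 13.86 0.14446850338591388
0.024 [ 0.65045163 -0.02914474  0.024     ] 13.939999999999998 0.15362233463211372
0.038 [ 0.64771992 -0.02996234  0.038     ] 13.939999999999998 0.14739220046279897
mouth [ 0.64547923 -0.03074509  0.012     ]
pointer tip/rear if green: [276.05774417 443.44156774] [281.02195061 481.6362772 ] [278.57666587 462.95824859]
```

Call:
arm_command(moves=[0,0,-20,4,-0.5,0,1,0,0,-20,8,-1,0,1,0,0,-30,12,-1.5,0,1,0,0,-30,16,-2,0,1,0,0,-40,20,-2.5,0,1,0,0,-48,24,-3,0,1,0,0,-48,28,-3.5,0,1,0,0,-48,32,-4,0,1,0,0,-48,36,-5,0,1,0,0,-48,40,-6,0,1,0,0,-48,40,-6,0,1,0,0,-48,40,-6,0,1,0,0,-48,40,-6,0,1,0,0,-48,40,-6,0,1])

```text
clock: 9.78
tool_pos: [0.5033, 0.2659, 0.3997]
tcp_rot: [0.331, 0.944, -0.0, 0.0]
wrist_force: [0.3, -0.5, -0.4]
finger_gap: 0.0854
```

```bash
python3 - <<'E'
from h import *
p=cam("wrist"); s=r.state(); print(s["clock"],s["tool_pos"],s["tcp_rot"])
import pickle;pickle.dump(p,open("w4.pkl","wb"))
for l,z in(("wedge_grip",.045),("wedge",0)):
    for d in nets.spot_point(p,l): print(l,np.round(d["point"]),round(d["score"],2),atz(p,d["point"],z).round(4))
cv2.imwrite("pics/w4.png",cv2.resize(p["img"],(768,576),interpolation=cv2.INTER_CUBIC))
E
```

```text
9.8333 [0.50328973 0.26577444 0.39975271] [ 3.30789331e-01  9.43704622e-01 -4.32717403e-05  5.14995708e-05]
wedge_grip [217. 186.] 0.91 [0.4932 0.2133 0.045 ]
wedge_grip [300. 148.] 0.83 [0.5197 0.3214 0.045 ]
wedge_grip [171. 328.] 0.4 [0.6212 0.0047 0.045 ]
wedge [212. 197.] 0.98 [0.5088 0.182  0.    ]
wedge [294. 167.] 0.79 [0.5469 0.3011 0.    ]
```

View pics/w4.png

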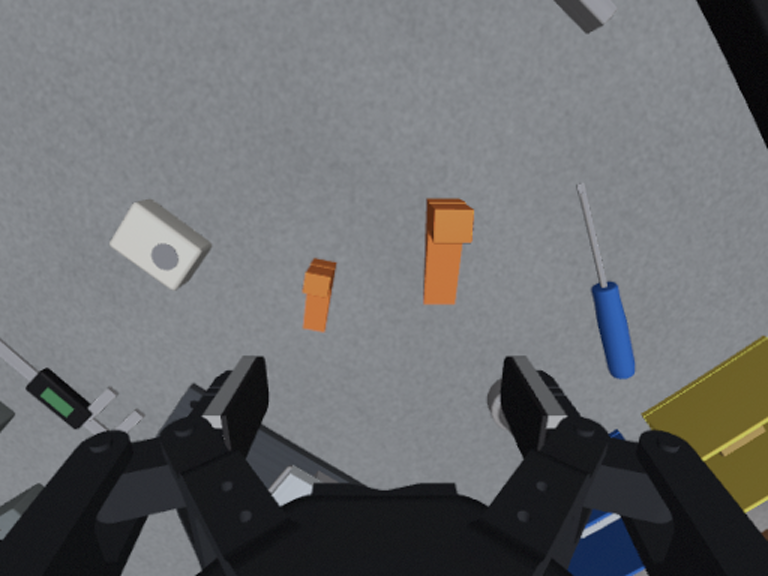

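Selector check: the predicted pointer tip for green, (276,443), matches the picture. The large wedge shows its block top at about (453,225) and its thin end at (424..456,304). Now its pose.

```bash
python3 - <<'E'
from h import *
import pickle; p=pickle.load(open("w4.pkl","rb"))
g=lambda u,v,z:atz(p,(u/1.5,v/1.5),z)
hd=lambda v:np.degrees(np.arctan2(v[1],v[0])).round(2)
# segment orange for subpixel corners of the bright top face
I=p["img"]; hsv=cv2.cvtColor(I,cv2.COLOR_BGR2HSV); m=((hsv[...,0]<18)&(hsv[...,1]>150)).astype(np.uint8)
n,l,st,c=cv2.connectedComponentsWithStats(m)
k=[i for i in range(1,n) if st[i,4]>150 and 270<c[i][0]<330 and c[i][1]<220]; print([st[i] for i in k])
# fit pose: silhouette IoU
pts=[]
for y in(-.015,.015): pts+=[(-.05,y,0),(.05,y,0),(.05,y,.004),(-.03,y,.028)]
blk=[(x,y,z) for x in(-.049,-.023) for y in(-.015,.015) for z in(.027,.062)]
M=(l==k[0]).astype(np.uint8); S=4
Mb=cv2.resize(M,None,fx=S,fy=S,interpolation=cv2.INTER_LINEAR)
def sil(q):
    o=np.zeros_like(Mb); c,s=np.cos(q[2]),np.sin(q[2])
    for P in(pts,blk):
        w=[proj(p,(q[0]+c*a-s*b,q[1]+s*a+c*b,z))for a,b,z in P]
        cv2.fillConvexPoly(o,cv2.convexHull(np.round((np.array(w)+.5)*S-.5).astype(np.int32)),1)
    return o
f=lambda q:1-(sil((q[0],q[1],q[2]))&Mb).sum()/(sil(q)|Mb).sum()
from scipy.optimize import minimize
q0=np.array([.547,.301,np.radians(-37)])
r_=minimize(f,q0,method="Nelder-Mead",options=dict(initial_simplex=q0+np.array([[0,0,0],[.01,0,0],[0,.01,0],[0,0,.15]]),xatol=1e-5))
q=r_.x; print("wedge",q[:2],np.degrees(q[2]),"1-IoU",r_.fun); G=q[:2]-.036*np.array([np.cos(q[2]),np.sin(q[2])]); print("grip",G, "top-centre check",g(453.5,225,.062))
plan((G[0],G[1],.10),np.degrees(q[2])+180)
E
```

```text
[array([ 283,  133,   33,   69, 1718], dtype=int32)]
wedge [0.54734623 0.30012294] -37.422959031336156 1-IoU 0.08787440750327769
grip [0.51875606 0.32199993] top-centre check [0.51909285 0.32239716 0.062     ]
yaw 142.57704096866385 turn [ 0.    0.01 -1.2 ] shift cm [ 2.28  5.35 14.51] j6 1.16
yaw 322.5770409686638 turn [ 1.000e-02 -0.000e+00  1.788e+02] shift cm [ 2.28  5.35 14.51] j6 1.16
```

Call:
arm_command(moves=[0,0,-1.2,1.2,3,3,1,0,0,-1.2,2.3,5.3,6,1,0,0,-1.2,2.3,5.3,9,1,0,0,-1.2,2.3,5.3,12,1,0,0,-1.2,2.3,5.3,15,1,0,0,-1.2,2.3,5.3,17,1,0,0,-1.2,2.3,5.3,19,1,0,0,-1.2,2.3,5.3,20,1,0,0,-1.2,2.3,5.3,20,1,0,0,-1.2,2.3,5.3,20,1,0,0,-1.2,2.3,5.3,20,0,0,0,-1.2,2.3,5.3,20,0,0,0,-1.2,2.3,5.3,20,0,0,0,-1.2,2.3,5.3,20,0,0,0,-1.2,2.3,5.3,20,0,0,0,-1.2,2.3,5.3,20,0,0,0,-1.2,2.3,5.3,20,0])

```text
clock: 11.35
tool_pos: [0.5179, 0.3231, 0.2005]
tcp_rot: [0.32, 0.947, 0.0, 0.0]
wrist_force: [-0.3, -1.2, 7.1]
finger_gap: 0.0293
```

```bash
python3 - <<'E'
from h import *
h=np.radians(14.0); m=np.array([.6455,-.0305]); 
for d in(-.11,-.0585): 
    g=m+d*np.array([np.cos(h),np.sin(h)]); print(d,g); plan((g[0],g[1],.10),194)
E
```

```text
-0.11 [ 0.53876747 -0.05711141]
yaw 194 turn [ 4.000e-02  5.000e-02 -5.131e+01] shift cm [-24.71 -28.97  -5.44] j6 1.209
yaw 374 turn [ 6.0000e-02 -5.0000e-02  1.2869e+02] shift cm [-24.71 -28.97  -5.44] j6 1.209
-0.0585 [ 0.5887377  -0.04465243]
yaw 194 turn [ 4.000e-02  5.000e-02 -5.131e+01] shift cm [-27.93 -24.95  -5.44] j6 1.209
yaw 374 turn [ 6.0000e-02 -5.0000e-02  1.2869e+02] shift cm [-27.93 -24.95  -5.44] j6 1.209
```

Call:
arm_command(moves=[0,0,0,0,0,-3,0,0,0,0,0,0,-6,0,0,0,0,0,0,-9,0,0,0,-4,-1.9,-2.4,-10,0,0,0,-8,-3.9,-4.9,-10,0,0,0,-12,-5.9,-7.5,-10,0,0,0,-16,-7.9,-10,-10,0,0,0,-20,-9.9,-12.5,-10,0,0,0,-24,-11.9,-15,-10,0,0,0,-28,-13.9,-17.5,-10,0,0,0,-32,-15.9,-20,-10,0,0,0,-36,-17.9,-22.5,-10,0,0,0,-40,-19.9,-25,-10,0,0,0,-44,-21.9,-27.7,-10,0,0,0,-48,-23.8,-30.1,-10,0,0,0,-51.3,-23.8,-30.1,-10,0,0,0,-51.3,-23.8,-30.1,-10,0,0,0,-51.3,-23.8,-30.1,-10,0,0,0,-51.3,-23.8,-30.1,-10,0])

```text
clock: 12.93
tool_pos: [0.5245, -0.06, 0.2997]
tcp_rot: [-0.121, 0.993, 0.0, -0.0]
wrist_force: [-0.4, 0.4, -1.7]
finger_gap: 0.0293
```

```bash
python3 - <<'E'
from h import *
h=np.radians(14.0); m=np.array([.6455,-.0305]); g=m-.125*np.array([np.cos(h),np.sin(h)])
s=r.state();print(s["clock"],s["tool_pos"],s["finger_gap"],s["joint_pos"],s["wrist_force"]); plan((g[0],g[1],.063),194)
p=cam("scene"); q=cam("wrist")
b=cv2.resize(p["img"][150:270,160:320],(512,384),interpolation=cv2.INTER_CUBIC)
cv2.imwrite("pics/c5.png",cv2.resize(np.hstack([b,q["img"]]),(800,300)))
E
```

```text
12.9333 [ 0.52449433 -0.05999495  0.2997175 ] 0.029300202594501248 [-1.13941722e-01  3.12147246e-01 -1.72376710e-01  1.08637947e+00
  1.87322174e-04 -3.56886837e-01] [-0.38412886  0.35888345 -1.67984696]
yaw 194 turn [ 0.01 -0.   -0.08] shift cm [ 0.04 -0.07  8.2 ] j6 -0.357
yaw 374 turn [-0.0000e+00 -2.0000e-02  1.7992e+02] shift cm [ 0.04 -0.07  8.2 ] j6 -0.357
```

View pics/c5.png

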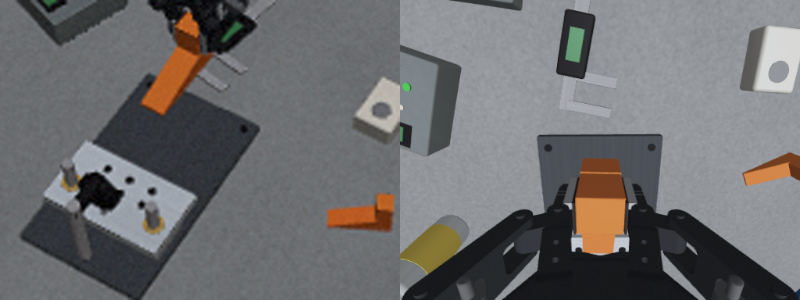

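Wedge is held straight, aligned with the slot and pointing thin end first. Lowering onto the apron.

Call:
arm_command(moves=[0,0,0,0,-0.1,3,0,0,0,0,0,-0.1,5.5,0,0,0,0,0,-0.1,7.5,0,0,0,0,0,-0.1,8.4,0,0,0,0,0,-0.1,8.6,0,0,0,0,0,-0.1,8.7,0,0,0,0,0,-0.1,8.75,0,0,0,0,0,-0.1,8.75,0])

```text
clock: 13.7
tool_pos: [0.5251, -0.0615, 0.2128]
tcp_rot: [-0.122, 0.993, -0.0, 0.0]
wrist_force: [-0.6, 0.1, -1.8]
finger_gap: 0.0294
```

```bash
python3 - <<'E'
from h import *
h=np.radians(14.0); m=np.array([.6455,-.0305]);s=r.state(); print(s["tool_pos"],s["wrist_force"],s["moment"])
d=s["tool_pos"][:2]-m; print("grip in mouth frame",d@[np.cos(h),np.sin(h)],d@[-np.sin(h),np.cos(h)]); plan((m[0],m[1],.05),194)
E
```

```text
[ 0.52509087 -0.06147817  0.21283049] [-0.61842955  0.08103111 -1.81503001] [-0.02705836 -0.0224433   0.05043829]
grip in mouth frame -0.12432675998385953 -0.0009283852698461587
yaw 194 turn [-0.02  0.05 -0.  ] shift cm [-12.43   0.09   0.82] j6 -0.361
yaw 374 turn [8.0e-02 3.0e-02 1.8e+02] shift cm [-12.43   0.09   0.82] j6 -0.361
```

Call:
arm_command(moves=[0,0,0,0,0.1,0.05,0,0,0,0,0,0.1,0.08,0,0,0,0,0,0.1,0.08,0,0,0,0,0,0.1,0.08,0])

```text
clock: 14.03
tool_pos: [0.5249, -0.0607, 0.2124]
tcp_rot: [-0.122, 0.993, -0.0, 0.001]
wrist_force: [-2.5, -0.1, 8.4]
finger_gap: 0.0296
```

Resting on the apron with about 10 N. Pushing to just before contact.

Call:
arm_command(moves=[0,0,0,-1,0,0,0,0,0,0,-2,0,0,0,0,0,0,-3,0,0,0,0,0,0,-4,0,0,0,0,0,0,-5,0,0,0,0,0,0,-5.6,0,0,0,0,0,0,-6.0,0,0,0,0,0,0,-6.0,0,0,0,0,0,0,-6.0,0,0,0])

```text
clock: 14.78
tool_pos: [0.5836, -0.046, 0.2125]
tcp_rot: [-0.122, 0.993, -0.0, 0.001]
wrist_force: [3.0, 0.2, 5.0]
finger_gap: 0.0291
```

```bash
cat > st.py <<'E'
from h import *
h=np.radians(14.0); m=np.array([.6455,-.0305]);s=r.state(); ex=np.array([np.cos(h),np.sin(h)]);ey=np.array([-ex[1],ex[0]])
d=s["tool_pos"][:2]-m; F=s["wrist_force"]; print(s["clock"],"grip x,y mm",(d@ex*1e3).round(2),(d@ey*1e3).round(2),"z",s["tool_pos"][2].round(4),"F x,y,z",(F[:2]@ex).round(2),(F[:2]@ey).round(2),F[2].round(2),s["tcp_rot"].round(4),s["finger_gap"])
E
python3 st.py
```

```text
14.7833 grip x,y mm -63.77 -0.09 z 0.2125 F x,y,z 2.9 -0.56 4.99 [-1.218e-01  9.925e-01 -2.000e-04  1.300e-03] 0.029113832704969426
```

Call:
arm_command(moves=[0,0,0,-0.2,0,0,0,0,0,0,-0.3,0,0,0,0,0,0,-0.4,0,0,0,0,0,0,-0.4,0,0,0])

```text
clock: 15.12
tool_pos: [0.5868, -0.0452, 0.2124]
tcp_rot: [-0.122, 0.993, -0.0, 0.0]
wrist_force: [-4.0, -0.9, 10.7]
finger_gap: 0.0293
```

Call:
arm_command(moves=[0,0,0,-0.2,0,0,0,0,0,0,-0.3,0,0,0,0,0,0,-0.4,0,0,0,0,0,0,-0.4,0,0,0])

```text
clock: 15.45
tool_pos: [0.59, -0.0445, 0.2124]
tcp_rot: [-0.122, 0.993, -0.0, -0.0]
wrist_force: [-11.5, -2.1, 17.0]
finger_gap: 0.0296
```

Call:
arm_command(moves=[0,0,0,-0.2,0,0,0,0,0,0,-0.3,0,0,0,0,0,0,-0.4,0,0,0,0,0,0,-0.4,0,0,0])

```text
clock: 15.78
tool_pos: [0.5939, -0.0435, 0.2124]
tcp_rot: [-0.122, 0.993, -0.0, -0.0]
wrist_force: [-11.2, -2.6, 17.6]
finger_gap: 0.0296
```

```bash
python3 st.py; python3 - <<'E'
from h import *
p=cam("scene"); q=cam("side")
f=lambda I,x,y:cv2.resize(I[y:y+75,x:x+100],(400,300),interpolation=cv2.INTER_CUBIC)
cv2.imwrite("pics/c6.png",np.hstack([f(p["img"],170,170),f(q["img"],230,190)]))
E
```

```text
15.7833 grip x,y mm -53.21 -0.13 z 0.2124 F x,y,z -11.52 0.18 17.6 [-1.215e-01  9.926e-01 -4.000e-04 -3.000e-04] 0.029585719267554364
```

View pics/c6.png

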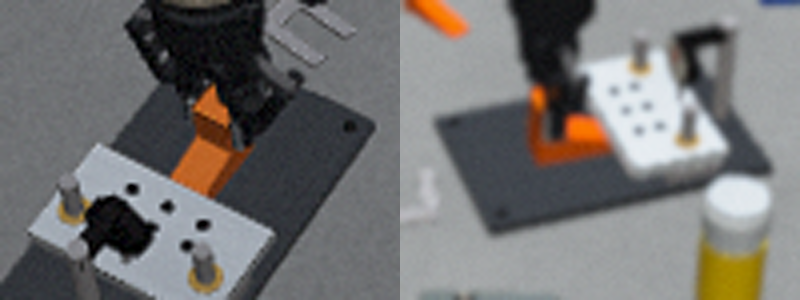

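Force levelled off at -11.5 N between grip x = -57 and -53 mm, so the plate has begun to lift. Pushing 4.5 mm more, then measuring the lift by image shift.

Call:
arm_command(moves=[0,0,0,-0.2,0,0,0,0,0,0,-0.35,0,0,0,0,0,0,-0.45,0,0,0,0,0,0,-0.45,0,0,0,0,0,0,-0.45,0,0,0])

```text
clock: 16.3
tool_pos: [0.5983, -0.0424, 0.2124]
tcp_rot: [-0.122, 0.993, -0.0, -0.0]
wrist_force: [-9.7, -3.2, 16.3]
finger_gap: 0.0293
```

```bash
python3 st.py; python3 - <<'E'
from h import *
gray=lambda I:cv2.GaussianBlur(cv2.cvtColor(I,cv2.COLOR_BGR2GRAY),(0,0),1).astype(np.float32)
p=cam("scene"); q=cam("side")
h=np.radians(14.);ex=np.array([np.cos(h),np.sin(h),0]);ey=np.array([-ex[1],ex[0],0]);m=np.array([.6455,-.0305,0])
for n,c in(("scene",p),("side",q)):
    A=gray(cv2.resize(cv2.imread(f"pics/{n}0.png"),(512,384),interpolation=cv2.INTER_AREA)); B=gray(c["img"])
    X=m+.03*ex+[0,0,.038]; dp=proj(c,X+[0,0,.003])-proj(c,X)
    # plate-face region; reference = apron/table region
    def shift(poly,lab):
        mask=np.zeros(A.shape,np.uint8); cv2.fillConvexPoly(mask,np.array([proj(c,m+a*ex+b*ey+[0,0,z]) for a,b,z in poly]).round().astype(np.int32),255)
        W=np.eye(2,3,dtype=np.float32)
        cc,W=cv2.findTransformECC(A,B,W,cv2.MOTION_TRANSLATION,(3,200,1e-6),mask,1); print(n,lab,W[:,2],"cc",round(cc,4),"3mm ->",dp.round(2))
        return W[:,2]
    for b0,b1 in((-.078,-.03),(.02,.078)):
        s=shift([(-.01,b0,.038),(-.01,b1,.038),(.05,b1,.038),(.05,b0,.038)],"plate")
        print("   lift mm",3*(s@dp)/(dp@dp))
    shift([(-.135,-.085,.012),(-.135,-.04,.012),(-.08,-.04,.012),(-.08,-.085,.012)],"apron ref")
E
```

```text
16.3 grip x,y mm -48.71 -0.14 z 0.2124 F x,y,z -10.18 -0.79 16.28 [-1.216e-01  9.926e-01 -3.000e-04 -3.000e-04] 0.02929879969545863
scene plate [ 0.04430314 -0.30344322] cc 0.9949 3mm -> [-0.11 -0.57]
   lift mm 1.4930962102040721
scene plate [-0.00095109 -0.5496207 ] cc 0.9948 3mm -> [-0.11 -0.57]
   lift mm 2.7809856899292034Traceback (most recent call last):
  File "<stdin>", line 17, in <module>
  File "<stdin>", line 12, in shift
cv2.error: OpenCV(4.12.0) /io/opencv/modules/video/src/ecc.cpp:589: error: (-7:Iterations do not converge) The algorithm stopped before its convergence. The correlation is going to be minimized. Images may be uncorrelated or non-overlapped in function 'findTransformECC'
```

Estimated lift is 1.5–2.8 mm; fixed pillars in the patch bias it low, and travel implies about 3. Pushing 2 mm more to centre it in the window, then a check with the side camera.

Call:
arm_command(moves=[0,0,0,-0.1,0,0,0,0,0,0,-0.2,0,0,0,0,0,0,-0.2,0,0,0,0,0,0,-0.2,0,0,0,0,0,0,-0.2,0,0,0,0,0,0,-0.2,0,0,0])

```text
clock: 16.9
tool_pos: [0.6001, -0.0419, 0.2124]
tcp_rot: [-0.122, 0.993, -0.0, -0.0]
wrist_force: [-11.0, -3.7, 16.1]
finger_gap: 0.029
```

```bash
python3 st.py; python3 - <<'E'
from h import *
gray=lambda I:cv2.GaussianBlur(cv2.cvtColor(I,cv2.COLOR_BGR2GRAY),(0,0),1).astype(np.float32)
p=cam("scene"); q=cam("side"); w=cam("wrist")
h=np.radians(14.);ex=np.array([np.cos(h),np.sin(h),0]);ey=np.array([-ex[1],ex[0],0]);m=np.array([.6455,-.0305,0])
for n,c in(("scene",p),("side",q)):
    A=gray(cv2.resize(cv2.imread(f"pics/{n}0.png"),(512,384),interpolation=cv2.INTER_AREA)); B=gray(c["img"])
    X=m+.03*ex+[0,0,.038]; dp=proj(c,X+[0,0,.003])-proj(c,X)
    for lab,a0,a1,b0,b1,z in(("holes",.008,.045,-.03,.03,.038),("edge-",-.01,.04,-.085,-.045,.038),("edge+",-.01,.04,.045,.085,.038),("apron",-.14,-.08,-.09,-.04,.012)):
        P=[proj(c,m+a*ex+b*ey+[0,0,z]) for a,b in((a0,b0),(a0,b1),(a1,b1),(a1,b0))]
        k=np.zeros(A.shape,np.uint8); cv2.fillConvexPoly(k,np.array(P).round().astype(np.int32),255)
        try:
            cc,W=cv2.findTransformECC(A,B,np.eye(2,3,dtype=np.float32),cv2.MOTION_TRANSLATION,(3,200,1e-6),k,1); s=W[:,2]; print(n,lab,s.round(2),round(cc,3),"3mm->",dp.round(2),"lift mm",round(float(3*(s@dp)/(dp@dp)),2))
        except cv2.error: print(n,lab,"no fit")
f=lambda I,x,y:cv2.resize(I[y:y+75,x:x+100],(400,300),interpolation=cv2.INTER_CUBIC)
cv2.imwrite("pics/c7.png",np.vstack([np.hstack([f(p["img"],170,170),f(q["img"],230,190)]),np.hstack([f(p["img"],155,105),cv2.resize(w["img"],(400,300))])]))
E
```

```text
16.9 grip x,y mm -46.79 -0.13 z 0.2124 F x,y,z -11.53 -0.92 16.05 [-1.215e-01  9.926e-01 -3.000e-04 -3.000e-04] 0.028993601547175188
scene holes [-0.36 -0.75] 0.994 3mm-> [-0.11 -0.57] lift mm 4.12
scene edge- [ 0.17 -0.27] 0.991 3mm-> [-0.11 -0.57] lift mm 1.18
scene edge+ [-0.08 -0.78] 0.999 3mm-> [-0.11 -0.57] lift mm 4.03
scene apron no fit
side holes no fit
side edge- [-0.06 -0.13] 0.984 3mm-> [ 0.04 -0.67] lift mm 0.56
side edge+ [ 2.19 -2.29] 0.949 3mm-> [ 0.04 -0.67] lift mm 10.94
side apron [0.01 0.04] 0.999 3mm-> [ 0.04 -0.67] lift mm -0.18
```

View pics/c7.png

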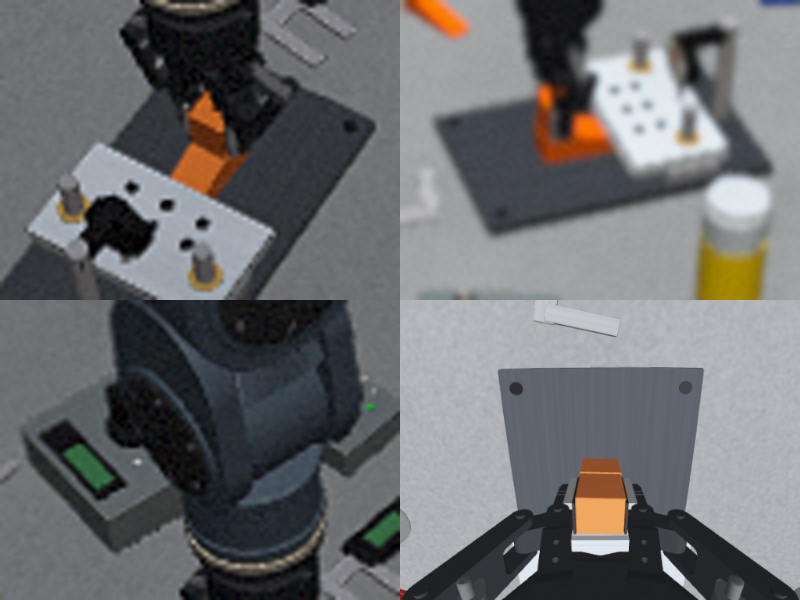

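Clean patches (plate holes and +y edge) and travel agree on about 4 mm of lift. The fingers stay clear of the plate and the contact force is steady. Handing in.

```bash
python3 -c "
from h import *
print(sign_off())"; python3 st.py
```

```text
the job is handed in; nothing more can be done
None
the job is handed in; nothing more can be done
```

The job is handed in, with the selector at the green mark and the wedge still gripped under the raised top plate. No verdict was reported.

**What I did:**
- I turned the larger gauge box's knob about 80° clockwise from detent 0.
- I took the larger wedge by its grip block, laid it on the apron and pushed it into the slot until the grip was about 47 mm before the mouth. It took about 17 s of the 64 s.

**What the last checks showed:**
- **Selector:** the pointer lined up with the green dot in two wrist views after release. The arm blocked the knob in the final picture.
- **Plate lift:** travel into the slot implies 3 to 4 mm. The scene camera's image shift gave 4.1 mm at the plate's holes and 4.0 mm at its +y edge.
- **Readings that disagreed:**
  - The -y edge gave 1.2 mm in the scene camera and 0.6 mm in the side camera.
  - The side camera's +y edge gave an implausible 10.9 mm.
  - Two other patches did not fit. I put these down to pillars, other objects and blur, but did not confirm it.
- **Grip and forces:** at the last state reading before hand-in the finger gap was 29 mm, the push steady at about 11 N and the tool vertical. By geometry the pads were more than 30 mm from the plate.
- **Bystanders:** no contact was noticed. I did not measure their positions at the end.

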